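Fill the dishwasher-tablet tub and snap its lid on

ROBOT

A 7-joint arm with a two-finger parallel gripper is mounted at the origin on a cart in front of the work surface, level with it; the furniture and walls round the work are solid. World frame = base frame: x ahead of the robot, y to its left, z up, the work surface at z = 0. Lengths are in m, angles in degrees, forces in N, time in s.
With the tool pointing down it reaches from about 0.425 to 0.875 m from the base axis. Payload 4.7 kg.
Tool frame: the origin (TCP) lies on the centre line of the jaws, within the pads' length; the fingertips stand 14 mm ahead of it and the grasp point (between the pads) lies 5 mm behind it (nose_length is the distance from the TCP to the fingertips, in m); z points along the fingers, y is the line along which they close (so a half turn about z gives the same grasp; the last joint's range is limited). The gripper opens to 87 mm and grips with 3 to 60 N. Pads are 19 mm wide; open, the fingers measure 117 mm over their backs; the gripper's body (75 mm by 190 mm) begins 51 mm behind the grasp point.
Start: joints at [71.912, 18.392, -4.016, 83.108, 1.295, 78.541, -3.26], TCP at [0.21, -0.615, 0.237] pointing down, gripper open.
Joint ranges: [-163.93, 163.93], [-17.29, 119.83], [-79.2, 71.16], [3.27, 140.29], [-89.18, 269.18], [5.43, 117.66], [-154.24, 154.24]. Speed limits (degrees/s): [147.25, 147.25, 180, 180, 180, 180, 180].

INTERFACE

Orientations are given as a 3x3 rotation matrix whose columns are the frame's x, y, z axes.
In Python, from station import * gives the robot as it stands.
- The arm moves only by the shell command python3 -m jog [FORCE], which reads ROWS from standard input. ROWS is a JSON list of rows, 1 to 5 of them, each an object with the fields finger_gap (the opening from 0.0 (shut) to 1.0 (fully open)), x, y, z (the shift in parts of the range, where 1.0 means 0.4 m), wx, wy, wz (a rotation vector in a scale on which 1.0 is 120 degrees); a field left out counts as zero (the opening has to be given); each row shifts and turns the commanded pose from where the row before left it, along the tool's axes as they then stand; what a row does not reach is not made up. A row lasts 1/10 s, in which the tool goes at most 0.05 m and 8.59 degrees, less where a joint would pass 70% of its speed; a pose out of reach is approached as far as the arm can. The fingers move at their own pace and stop on an object; FORCE is the grip in N (left out, the last holds). Time passes only in rows, so rows that do not move let the fingers close. It prints the time, the measured TCP pose, the force, the opening and the grip force at its end. No shift or turn number may pass 1 either way. Input that does not fit is refused with a message, and nothing moves.
- state(): the state, without advancing time (a new reading comes with each control period).
- camera(name): name is "scene" or "top"; returns (picture, depth): 480x640x3 uint8, red, green, blue; 480x640 float32, m along the optical axis (not along the pixel's ray), 0 where there is no reading.
- camera_info(name): a dict with "intrinsics" (3x3 intrinsics, pixels), "D" ([k1, k2, p1, p2, k3] as OpenCV has them; the pictures are not rectified), "R" (3x3) and "t" (3): a world point X has camera coordinates R X + t. Camera axes: x right, y down, z forward; pixel columns grow to the right and rows downward; lengths in m; the calibration is good to about 2 mm. A picture is of the moment at which its call begins. camera_info takes no time and is no camera call.
- sign_off(): hands the job in; it is judged then, once.
Trained networks look in the newest picture that a camera, given by its name, has taken for a name from the list of things; names that differ only in an ending like _2 or _b are one class to them, and where a whole thing is asked for, a point or a joint stands for the part that bears it (a point fixed in the world has none). Each returns a list of dicts, best first, with "score" (0 to 1); they miss things now and then, are a little off and sometimes report something else, mostly with a low value. They report only what shows in the picture. A call takes as long as a camera call.
- recognise(thing, camera): "xy" ([column, row] in pixels, amid what is visible of it).
- outline_of(thing, camera): "region" (480x640 bool, what is visible of it) and "xy" ([column, row] in pixels, amid what is visible of it).
- pinpoint(thing, camera): "xy" ([column, row] in pixels: a listed point, or the origin of a listed thing).
The state is a dict: "clock": time; "joint_positions": joint angles; "joint_vel": joint speeds; "effort": joint torques, N m; "ee_pos": TCP position; "orientation": TCP orientation; "force": force on the tool from outside, world axes, zero at the start; "wrist_torque": the same for the moment, N m; "grip_width": opening from 0.0 (shut) to 1.0 (fully open); "grip_force": force on a finger pad.
Only numpy, scipy, OpenCV 4.12 (cv2) and the standard library are available. Lean on these libraries where they do the work, as an engineer would, in place of code of your own. Each camera call takes 0.05 s, during which the arm holds its last target. There are 200 camera calls.

TASK

Tip the four dishwasher tablets off the green tray into the open tub without touching them with the fingers, and put the tray back down flat on the worktop. Then set the blue lid on the tub, press it down until it clicks, and keep pressing so that the orange seal stays well squeezed (about 8 N): finish like that, with the hand still on the lid and pushing. Leave the mug, the glass and the spice jar where they stand.

Things in the scene. Friction and masses are not known exactly. Their poses are not given: they have to be found in the camera images.
- tub: round white tub fixed to the worktop by a grey suction foot (120 mm), open on top; outside diameter 107 mm, inside 100 mm, wall top 99 mm and inner floor 11 mm above the worktop. Four blue spring catches 93 mm up stick 6 mm into the mouth (88 mm free between facing ones); they yield outwards to the lid's bead and snap back behind it. Origin: centre of its underside, z up.
- tub_rim (a point): centre of the tub's mouth at the height of the top of the relaxed orange seal, 104 mm above the worktop.
- seal (a joint): orange ring seal (106 mm diameter, 6 mm thick) on the tub's rim, spring-mounted: 0 relaxed, grows in m as the lid squeezes it down, 0.004 at the stop; about 3 N per mm.
- lid: snap lid standing on its plug, 110 g. Origin: centre of its underside, z up. From below: plug tapering from 82 mm diameter at 0 to a 94 mm bead at 8 to 9 mm, 87 mm groove up to 22 mm, blue flange 118 mm in diameter from 22 to 28 mm, upright round blue knob 30 mm in diameter from 28 to 58 mm.
- lid_knob (a point): centre of the knob's top face, 58 mm above the lid's origin. Pressing the lid on, the push rises to about 7 to 15 N and drops as the bead passes the catches (lid origin 84 to 88 mm above the tub's origin); the flange meets the seal at 82 mm; at 78 mm the seal is at its stop.
- tray: green chute tray, 160 g: straight channel 130 mm long (x) and 70 mm wide, floor 4 mm thick, side walls 22 mm high, open without a lip at -x, closed at +x by a 26 mm rear wall; carry it level. Origin: centre of its underside, z up.
- tray_grip (a point): point to grip, at x = +65 mm, y = 0, z = 44 mm of the tray: on an upright green bar with black ribs on the rear wall, 16 mm thick (along the tray's x), 56 mm wide (along y), 26 to 56 mm up.
- tray_lip (a point): middle of the floor's top edge at the tray's open end: x = -65 mm, y = 0, z = 4 mm of the tray. Tablets slide off over it when the tray is tipped by 40 to 60 degrees, open end down.
- tablet0: one of four identical white dishwasher tablets with a blue middle layer and a red dot, 32 x 24 x 15 mm, 18 g; origin at the centre of its underside. Starts on the tray, long side roughly along the tray.
- tablet1: one of four identical white dishwasher tablets with a blue middle layer and a red dot, 32 x 24 x 15 mm, 18 g; origin at the centre of its underside. Starts on the tray, long side roughly along the tray.
- tablet2: one of four identical white dishwasher tablets with a blue middle layer and a red dot, 32 x 24 x 15 mm, 18 g; origin at the centre of its underside. Starts on the tray, long side roughly along the tray.
- tablet3: one of four identical white dishwasher tablets with a blue middle layer and a red dot, 32 x 24 x 15 mm, 18 g; origin at the centre of its underside. Starts on the tray, long side roughly along the tray.
- mug: white mug with black dots, 82 mm in diameter, 91 mm tall; a bystander. Origin at the centre of its underside.
- glass: clear drinking glass, 76 mm in diameter, 86 mm tall; a bystander. Origin at the centre of its underside.
- spice: spice jar with a red cap, 45 mm in diameter, 106 mm tall; a bystander. Origin at the centre of its underside.

How it is judged:
By the outcome, as a careful person would: the job done as asked, in the order asked, and still so for the second after the job is handed in, while the arm keeps its last pose, push and grip.
It also fails if it takes over 72 s, if anything falls off the work surface, if the arm or the gripper's body presses on something with over 40 N, if the wrist force passes 120 N, or if a joint passes its speed limit or range.

## Working session

There is one attempt and no reset: what is moved stays moved. The work goes in short steps, Python scripts to look and compute and a shell command to move; the robot and the scene stay as the last step left them, time stands still between calls to the robot, and variables do not carry over. Pictures are saved under pics/ and viewed, at most 10 in all, crops included, and the job is handed in when it is done.

```bash
mkdir -p pics; ls
cat > h.py <<'E'
from station import *
import numpy as np, cv2
def cam(n):
    i=camera_info(n); return np.array(i["intrinsics"]),np.array(i["D"]),np.array(i["R"]),np.array(i["t"])
def ray(n,xy):
    K,D,R,t=cam(n); u=cv2.undistortPoints(np.array([[xy]],float),K,D)[0,0]
    d=R.T@np.array([u[0],u[1],1]); return -R.T@t,d
def at_z(n,xy,z):
    c,d=ray(n,xy); return c+d*(z-c[2])/d[2]
def tri(a,b):
    c1,d1=ray("scene",a); c2,d2=ray("top",b)
    s=np.linalg.lstsq(np.stack([d1,-d2],1),c2-c1,rcond=None)[0]
    p,q=c1+s[0]*d1,c2+s[1]*d2; return (p+q)/2,np.linalg.norm(p-q)
def cloud(n,depth,mask):
    K,D,R,t=cam(n); m=mask&(depth>0); v,u=np.nonzero(m)
    p=cv2.undistortPoints(np.stack([u,v],1).astype(float)[:,None],K,D)[:,0]
    z=depth[m]; P=np.c_[p*z[:,None],z]; return (P-t)@R
E
python3 - <<'E'
from h import *
np.set_printoptions(precision=4,suppress=True)
P={}
for n in("scene","top"):
    p,d=camera(n); cv2.imwrite(f"pics/{n}0.png",p[:,:,::-1]); np.save(f"/tmp/{n}d.npy",d)
    print(n,-cam(n)[2].T@cam(n)[3], cam(n)[2][2])
for th in["tub_rim","lid_knob","tray_grip","tray_lip","tub","lid","tray","mug","glass","spice","tablet0"]:
    r=[pinpoint(th,n) for n in("scene","top")]
    for n,x in zip(("scene","top"),r): print(th,n,[(np.round(k["xy"],1),round(k["score"],2)) for k in x[:5]])
    if r[0] and r[1]: print("   tri",*tri(r[0][0]["xy"],r[1][0]["xy"]))
s=state();print(s["clock"],s["ee_pos"],s["orientation"],s["force"])
E
```

```text
pics
scene [-0.1787  0.5964  0.8615] [ 0.6482 -0.4083 -0.6427]
top [0.4042 0.0973 1.0556] [ 0.2307 -0.     -0.973 ]
tub_rim scene [(array([353.9, 234.1]), 0.86)]
tub_rim top [(array([329.3, 271.6]), 0.56)]
   tri [0.5548 0.0675 0.1091] 0.009604440987823567
lid_knob scene [(array([434.9, 204.9]), 0.96), (array([256.4, 330.9]), 0.5)]
lid_knob top [(array([453.5, 264. ]), 0.57)]
   tri [ 0.5833 -0.198   0.0594] 0.0016630610744072123
tray_grip scene [(array([284.9, 313.3]), 0.28)]
tray_grip top [(array([182.5, 295.9]), 0.57)]
   tri [0.4731 0.3284 0.116 ] 0.09796416845586711
tray_lip scene [(array([285.7, 312.4]), 0.68)]
tray_lip top [(array([245.6, 302.1]), 0.65)]
   tri [0.5065 0.2565 0.0198] 0.007094885519218319
tub scene [(array([355.3, 269.6]), 0.77)]
tub top [(array([333.2, 277.8]), 0.92)]
   tri [ 0.5593  0.056  -0.0043] 0.008405408314203142
lid scene [(array([432.6, 225.7]), 0.96)]
lid top [(array([445.4, 269. ]), 0.97), (array([341.2, 196.4]), 0.24)]
   tri [ 0.5825 -0.1986 -0.0046] 0.0005364496013349889
tray scene [(array([255.8, 332.8]), 0.88)]
tray top [(array([213.1, 298.3])
[... 294 characters left out ...]
4, 220.1]), 0.94)]
   tri [0.6944 0.2608 0.0154] 0.003855227900325837
spice scene [(array([316.9, 220.7]), 0.92)]
spice top [(array([339.1, 196.2]), 0.63)]
   tri [0.7518 0.04   0.0027] 0.01054696706497651
tablet0 scene [(array([271.6, 331.7]), 0.74), (array([244.2, 327.3]), 0.73), (array([263.2, 319.6]), 0.72), (array([248.2, 335.6]), 0.61)]
tablet0 top [(array([206. , 290.1]), 0.67), (array([206.9, 302.7]), 0.67), (array([443.1, 267.6]), 0.66), (array([224.6, 304.5]), 0.54), (array([330.9, 273.8]), 0.54)]
   tri [0.5126 0.322  0.0092] 0.05810204994143358
1.2 [ 0.2105 -0.615   0.2366] [[ 0.9461  0.3239  0.    ]
 [ 0.3239 -0.9461 -0.0001]
 [ 0.      0.0001 -1.    ]] [-0.031  -0.2854  0.2412]
```

```bash
python3 - <<'E'
from h import *
np.set_printoptions(precision=4,suppress=True)
dep={}
for n in("scene","top"):
    p,dep[n]=camera(n)
def rect(c,z0,z1,name):
    m=(c[:,2]>z0)&(c[:,2]<z1); q=c[m]
    if len(q)<8: print(name,"few",len(q));return
    r=cv2.minAreaRect(q[:,:2].astype(np.float32)*1000); print(name,len(q),"z",np.median(q[:,2]).round(4),"rect",r,"circ",cv2.minEnclosingCircle(q[:,:2].astype(np.float32)*1000))
for th in["tray","lid","tub"]:
  for n in("scene","top"):
    o=outline_of(th,n)
    if not o: print(th,n,"none");continue
    c=cloud(n,dep[n],o[0]["region"])
    print(th,n,o[0]["score"],np.percentile(c[:,2],[5,50,95,99]))
    for a,b in {"tray":[(.03,.065),(.016,.03)],"lid":[(.05,.065),(.02,.035)],"tub":[(.09,.115)]}[th]: rect(c,a,b,f"{th} {n} {a}")
E
python3 -c "
import cv2,numpy as np
a=cv2.imread('pics/scene0.png');b=cv2.imread('pics/top0.png')
cv2.imwrite('pics/both.png',np.vstack([cv2.resize(a[150:400,150:550],(800,500))[:300*1+200],])[:500])
cv2.imwrite('pics/topc.png',cv2.resize(b[150:375,120:520],(800,450)))"
```

```text
tray scene 0.77 [0.0033 0.0157 0.0568 0.0587]
tray scene 0.03 314 z 0.0545 rect ((513.2379760742188, 387.8861999511719), (56.26146697998047, 16.953216552734375), 0.6059844493865967) circ ((513.2589721679688, 385.89788818359375), 28.7096004486084)
tray scene 0.016 450 z 0.0211 rect ((514.1453857421875, 327.66070556640625), (137.82630920410156, 76.79265594482422), 89.91344451904297) circ ((512.3712768554688, 327.66790771484375), 77.14348602294922)
tray top 0.68 [0.0009 0.0061 0.0557 0.0576]
tray top 0.03 268 z 0.0544 rect ((513.2760620117188, 388.6387939453125), (54.8643684387207, 16.708112716674805), 1.0348109006881714) circ ((513.42138671875, 387.8705139160156), 27.937416076660156)
tray top 0.016 341 z 0.0217 rect ((514.6465454101562, 327.7096862792969), (73.63819885253906, 134.9495849609375), 0.0727115347981453) circ ((512.8344116210938, 327.2704772949219), 75.50196075439453)
lid scene 0.97 [0.0113 0.0291 0.058  0.0607]
lid scene 0.05 113 z 0.0586 rect ((582.6449584960938, -197.7598419189453), (28.590084075927734, 34.9135856628418), 51.385807037353516) circ ((583.3132934570312, -197
[... 471 characters left out ...]
0053100586)
lid top 0.02 1938 z 0.0276 rect ((584.7017822265625, -194.81961059570312), (114.64262390136719, 116.52059936523438), 80.21595001220703) circ ((584.435302734375, -194.91397094726562), 59.57563018798828)
tub scene 0.87 [0.007  0.0614 0.1038 0.1059]
tub scene 0.09 712 z 0.0996 rect ((558.1911010742188, 62.41206359863281), (109.30470275878906, 110.50810241699219), 50.98817825317383) circ ((554.7982177734375, 63.09703063964844), 59.711795806884766)
tub top 0.72 [0.004  0.0092 0.1042 0.106 ]
tub top 0.09 608 z 0.1024 rect ((560.622314453125, 64.83953094482422), (109.55621337890625, 109.38372802734375), 70.65489959716797) circ ((560.3428955078125, 64.41716003417969), 60.323848724365234)
```

View pics/both.png

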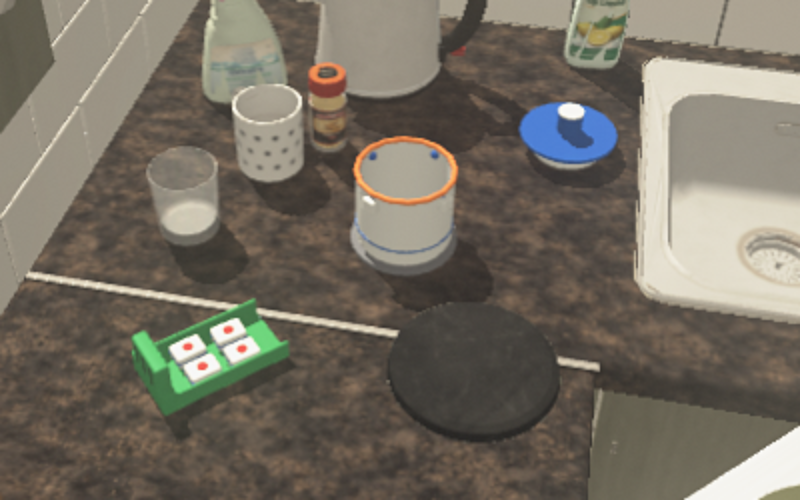

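View pics/topc.png

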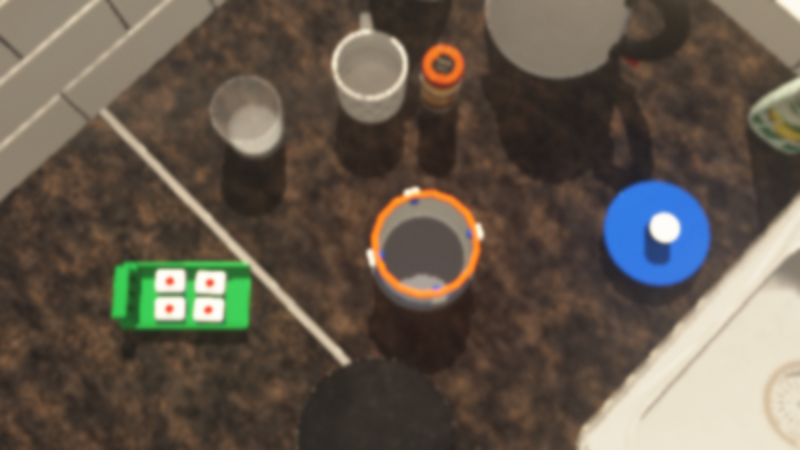

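The scene view shows the tray at the left (tray rows 300–410 of the crop), with its bar at the end away from the tub. The tub is in the middle (405,200) and the lid at the right (568,135), its way to the tub clear. The top view agrees, and the tray lies along world y. Heights match the text: bar 56 mm, knob 58 mm, rim about 104 mm.

Units first: shifts go in shares of 0.4 m and turns go in shares of 120 degrees. So 0.04 m is 0.1, -0.03 m is -0.075, 6.3 degrees is 0.0525.

```bash
echo '[{"finger_gap":1, "wz":0.0525}, {"finger_gap":1, "wz":0.0525}, {"finger_gap":1, "wz":0.0525}, {"finger_gap":1, "x":0.1, "y":-0.075}, {"finger_gap":1, "x":0.1, "y":-0.075}]' | python3 -m jog 20
echo '[{"finger_gap":1, "x":0.1, "y":-0.075}, {"finger_gap":1, "x":0.1, "y":-0.075}, {"finger_gap":1, "x":0.1, "y":-0.075}, {"finger_gap":1, "x":0.1, "y":-0.075}, {"finger_gap":1, "x":0.1, "y":-0.075}]' | python3 -m jog
```

```text
clock: 2.1
ee_pos: [0.2896, -0.5554, 0.2364]
orientation: [[1.0, -0.005, -0.0], [-0.005, -1.0, -0.001], [-0.0, 0.001, -1.0]]
force: [2.0, -0.0, 0.1]
grip_width: 0.996
grip_force: 0.0
clock: 2.6
ee_pos: [0.4919, -0.4037, 0.2369]
orientation: [[1.0, -0.0, 0.0], [-0.0, -1.0, -0.001], [0.0, 0.001, -1.0]]
force: [0.4, -1.0, -0.4]
grip_width: 1.001
grip_force: 0.0
```

To row units: -0.05 m is -0.125.

```bash
echo '[{"finger_gap":1, "y":-0.125}, {"finger_gap":1, "y":-0.125}, {"finger_gap":1, "y":-0.125}, {"finger_gap":1, "y":-0.125}, {"finger_gap":1, "y":-0.125}]' | python3 -m jog
echo '[{"finger_gap":1, "y":-0.125}, {"finger_gap":1, "y":-0.125}, {"finger_gap":1, "y":-0.125}, {"finger_gap":1, "y":-0.125}, {"finger_gap":1, "y":-0.125}]' | python3 -m jog
echo '[{"finger_gap":1, "y":-0.125}, {"finger_gap":1, "y":-0.125}, {"finger_gap":1, "y":-0.125}, {"finger_gap":1, "y":-0.125}, {"finger_gap":1, "y":-0.1}]' | python3 -m jog
```

```text
clock: 3.1
ee_pos: [0.4903, -0.153, 0.2367]
orientation: [[1.0, -0.0, 0.001], [-0.0, -1.0, -0.001], [0.001, 0.001, -1.0]]
force: [0.8, -0.9, 0.2]
grip_width: 1.002
grip_force: 0.0
clock: 3.6
ee_pos: [0.4902, 0.0969, 0.237]
orientation: [[1.0, -0.0, 0.001], [-0.0, -1.0, -0.001], [0.001, 0.001, -1.0]]
force: [0.7, 0.1, 0.1]
grip_width: 1.001
grip_force: 0.0
clock: 4.1
ee_pos: [0.4898, 0.3381, 0.2368]
orientation: [[1.0, 0.001, 0.0], [0.001, -1.0, 0.001], [0.0, -0.001, -1.0]]
force: [0.2, 0.7, 0.5]
grip_width: 0.999
grip_force: 0.0
```

To row units: 0.05 m is 0.125, 0.03 m is 0.075.

```bash
echo '[{"finger_gap":1, "x":0.03, "y":-0.065, "z":0.05}, {"finger_gap":1, "x":0.0275, "y":-0.0625, "z":0.075}, {"finger_gap":1, "z":0.125}, {"finger_gap":1, "z":0.125}, {"finger_gap":1, "z":0.05}]' | python3 -m jog
echo '[{"finger_gap":1, "z":0.0375}, {"finger_gap":1, "z":0.025}, {"finger_gap":1}]' | python3 -m jog
```

```text
clock: 4.6
ee_pos: [0.511, 0.3837, 0.0608]
orientation: [[1.0, 0.0, -0.007], [0.0, -1.0, -0.005], [-0.007, 0.005, -1.0]]
force: [0.1, -0.6, 0.7]
grip_width: 1.002
grip_force: 0.0
clock: 4.9
ee_pos: [0.5135, 0.3858, 0.0411]
orientation: [[1.0, -0.0, -0.0], [-0.0, -1.0, -0.0], [-0.0, 0.0, -1.0]]
force: [-0.2, 0.6, 0.2]
grip_width: 0.998
grip_force: 0.0
```

Run:
```python
from h import *
a,_=camera("scene");b,_=camera("top")
cv2.imwrite("pics/grip.png",np.hstack([cv2.resize(a[240:400,180:340],(400,400)),cv2.resize(b[220:380,120:280],(400,400))])[:,:,::-1])
```

```text
(no output)
```

View pics/grip.png

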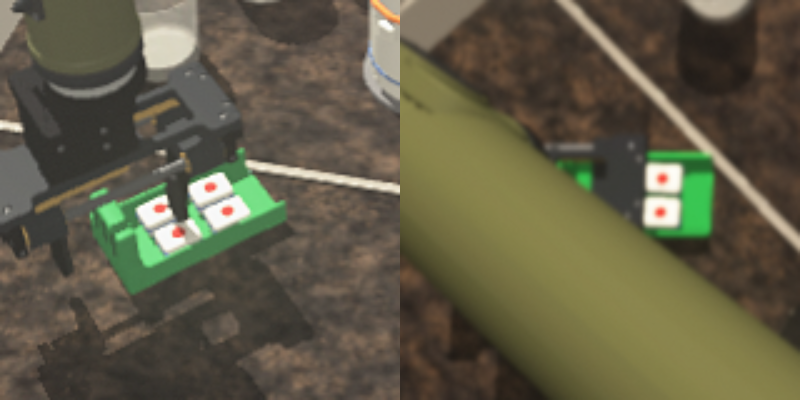

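The open fingers straddle the bar and the inner tip hovers above the rear tablets (about 175,215 in the left half). I'll shift 3 mm, then close.

To row units: -0.003 m is -0.0075, -0.001 m is -0.0025.

```bash
echo '[{"finger_gap":1, "y":-0.0075, "z":-0.0025}, {"finger_gap":0}, {"finger_gap":0}, {"finger_gap":0}, {"finger_gap":0}]' | python3 -m jog 35
echo '[{"finger_gap":0}, {"finger_gap":0}, {"finger_gap":0}, {"finger_gap":0}, {"finger_gap":0}]' | python3 -m jog
```

```text
clock: 5.5
ee_pos: [0.5136, 0.3889, 0.0426]
orientation: [[1.0, -0.0, 0.0], [-0.0, -1.0, -0.0], [0.0, 0.0, -1.0]]
force: [0.3, 0.8, -0.7]
grip_width: 0.72
grip_force: 0.0
clock: 6.0
ee_pos: [0.5135, 0.389, 0.0425]
orientation: [[1.0, -0.0, -0.0], [-0.0, -1.0, -0.0], [-0.0, 0.0, -1.0]]
force: [-0.4, -0.1, 0.3]
grip_width: 0.261
grip_force: 0.0
```

To row units: -0.03 m is -0.075, -0.02 m is -0.05.

```bash
echo '[{"finger_gap":0}, {"finger_gap":0}, {"finger_gap":0}, {"finger_gap":0}, {"finger_gap":0}]' | python3 -m jog
echo '[{"finger_gap":0, "z":-0.0125}, {"finger_gap":0, "z":-0.05}, {"finger_gap":0, "z":-0.075}, {"finger_gap":0, "z":-0.075}, {"finger_gap":0, "z":-0.075}]' | python3 -m jog
```

```text
clock: 6.5
ee_pos: [0.5135, 0.389, 0.0425]
orientation: [[1.0, -0.0, -0.0], [-0.0, -1.0, -0.0], [-0.0, 0.0, -1.0]]
force: [0.3, 1.0, -0.5]
grip_width: 0.18
grip_force: 35.0
clock: 7.0
ee_pos: [0.5131, 0.3888, 0.1585]
orientation: [[1.0, 0.0, -0.001], [0.0, -1.0, -0.0], [-0.001, 0.0, -1.0]]
force: [0.5, 1.1, -1.6]
grip_width: 0.18
grip_force: 35.0
```

To row units: 0.02 m is 0.05, 0.01 m is 0.025.

```bash
echo '[{"finger_gap":0, "z":-0.03}, {"finger_gap":0, "x":0.0075, "y":0.025}, {"finger_gap":0, "x":0.0125, "y":0.05}, {"finger_gap":0, "x":0.0125, "y":0.05}, {"finger_gap":0, "x":0.0125, "y":0.05}]' | python3 -m jog
echo '[{"finger_gap":0, "x":0.0125, "y":0.05}, {"finger_gap":0, "x":0.0125, "y":0.05}, {"finger_gap":0, "x":0.0125, "y":0.05}, {"finger_gap":0, "x":0.0125, "y":0.05}, {"finger_gap":0, "x":0.0125, "y":0.03}]' | python3 -m jog
echo '[{"finger_gap":0, "x":0.0075, "y":0.0175}, {"finger_gap":0, "y":0.01}, {"finger_gap":0}, {"finger_gap":0}]' | python3 -m jog
python3 - <<'E'
from h import *
a,da=camera("scene");b,db=camera("top")
for n,p in(("scene",a),("top",b)):
    for th in("tray_lip","tablet0","tub_rim"): print(n,th,[(np.round(k["xy"],1),round(k["score"],2)) for k in pinpoint(th,n)[:5]])
l=[pinpoint("tray_lip",n) for n in("scene","top")]
if l[0] and l[1]: print(tri(l[0][0]["xy"],l[1][0]["xy"]))
cv2.imwrite("pics/over.png",np.hstack([cv2.resize(a[140:320,240:420],(400,400)),cv2.resize(b[180:360,220:400],(400,400))])[:,:,::-1])
E
```

```text
clock: 7.5
ee_pos: [0.531, 0.3163, 0.1669]
orientation: [[1.0, -0.0, -0.003], [-0.0, -1.0, -0.003], [-0.003, 0.003, -1.0]]
force: [0.2, 1.2, -1.4]
grip_width: 0.179
grip_force: 35.0
clock: 8.0
ee_pos: [0.5562, 0.2232, 0.1672]
orientation: [[1.0, -0.003, -0.003], [-0.003, -1.0, -0.003], [-0.003, 0.003, -1.0]]
force: [-0.3, -0.6, -2.1]
grip_width: 0.182
grip_force: 35.0
clock: 8.4
ee_pos: [0.559, 0.2171, 0.1694]
orientation: [[1.0, 0.001, -0.0], [0.001, -1.0, 0.001], [-0.0, -0.001, -1.0]]
force: [-0.6, 0.6, -1.9]
grip_width: 0.184
grip_force: 35.0
scene tray_lip [(array([342.4, 228.6]), 0.77)]
scene tablet0 [(array([322.3, 231.5]), 0.62), (array([312.5, 244.2]), 0.6), (array([328.7, 243.5]), 0.55), (array([307.5, 239.4]), 0.48)]
scene tub_rim [(array([353.4, 235. ]), 0.81), (array([431.4, 224.2]), 0.29)]
top tray_lip [(array([322.6, 268.6]), 0.84), (array([248.2, 214.3]), 0.63)]
top tablet0 [(array([297.3, 278. ]), 0.58), (array([302.8, 263.3]), 0.41)]
top tub_rim [(array([331.8, 273.9]), 0.65)]
(array([0.56172983, 0.08574352, 0.12650637]), np.float64(0.0017525100398390787))
```

View pics/over.png

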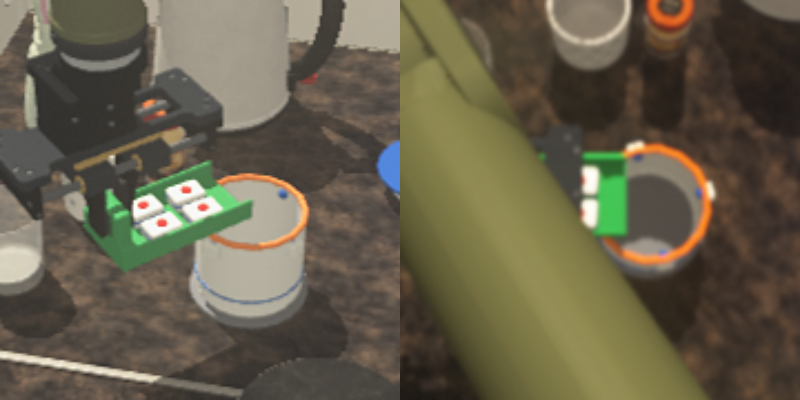

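Tablets are still on the tray (about 145–205,190–225), the lip is about 22 mm short of the tub centre and about 20 mm above the rim. Now I tip about the lip.

To row units: -0.0177 m is -0.0443, 0.008 m is 0.02, 8 degrees is 0.0667.

```bash
echo '[{"finger_gap":0, "x":-0.0025, "z":0.02}, {"finger_gap":0, "y":0.0165, "z":-0.0443, "wx":0.0667}, {"finger_gap":0, "y":0.0165, "z":-0.0443, "wx":0.0667}, {"finger_gap":0, "y":0.0165, "z":-0.0443, "wx":0.0667}, {"finger_gap":0, "y":0.0165, "z":-0.0443, "wx":0.0667}]' | python3 -m jog
echo '[{"finger_gap":0, "y":0.0165, "z":-0.0443, "wx":0.0667}, {"finger_gap":0, "y":0.0165, "z":-0.0443, "wx":0.0667}, {"finger_gap":0}, {"finger_gap":0}, {"finger_gap":0}]' | python3 -m jog
python3 - <<'E'
from h import *
a,da=camera("scene");b,db=camera("top")
for n in("scene","top"):
    for th in("tray_lip","tablet0"): print(n,th,[(np.round(k["xy"],1),round(k["score"],2)) for k in pinpoint(th,n)[:5]])
cv2.imwrite("pics/tip.png",np.hstack([cv2.resize(a[120:300,260:440],(400,400)),cv2.resize(b[180:360,220:400],(400,400))])[:,:,::-1])
E
```

```text
clock: 9.4
ee_pos: [0.5589, 0.1755, 0.2257]
orientation: [[1.0, 0.002, 0.003], [-0.0, -0.846, 0.533], [0.003, -0.533, -0.846]]
force: [0.1, 0.6, -3.0]
grip_width: 0.181
grip_force: 35.0
clock: 9.9
ee_pos: [0.5581, 0.1459, 0.2454]
orientation: [[1.0, 0.002, -0.001], [0.002, -0.67, 0.742], [0.0, -0.742, -0.67]]
force: [-0.4, 0.0, -1.3]
grip_width: 0.181
grip_force: 35.0
scene tray_lip [(array([345.8, 230.9]), 0.76)]
scene tablet0 [(array([354.8, 249.9]), 0.48)]
top tray_lip [(array([319.9, 272.4]), 0.93)]
top tablet0 [(array([333.5, 282.6]), 0.66), (array([343.4, 280.8]), 0.55)]
```

View pics/tip.png

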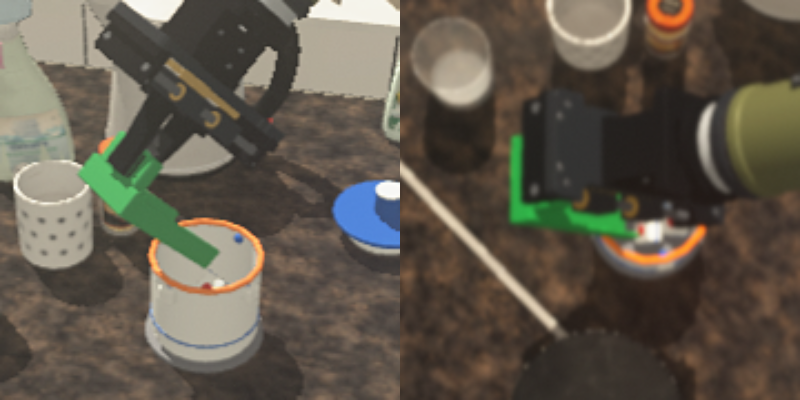

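Tablets are in the tub (red/white at 205–220,285) and the wrist load dropped by about 0.7 N, the weight of four. I tip a little further to be sure, then level and inspect.

To row units: 0.0185 m is 0.0463, -0.0041 m is -0.0103, -8 degrees is -0.0667.

```bash
echo '[{"finger_gap":0, "y":0.0165, "z":-0.0443, "wx":0.0667}, {"finger_gap":0}, {"finger_gap":0}, {"finger_gap":0, "y":-0.0103, "z":0.0463, "wx":-0.0667}, {"finger_gap":0, "y":-0.0103, "z":0.0463, "wx":-0.0667}]' | python3 -m jog
echo '[{"finger_gap":0, "y":-0.0103, "z":0.0463, "wx":-0.0667}, {"finger_gap":0, "y":-0.0103, "z":0.0463, "wx":-0.0667}, {"finger_gap":0, "y":-0.0103, "z":0.0463, "wx":-0.0667}, {"finger_gap":0, "y":-0.0103, "z":0.0463, "wx":-0.0667}, {"finger_gap":0, "y":-0.0103, "z":0.0463, "wx":-0.0667}]' | python3 -m jog
echo '[{"finger_gap":0, "z":-0.0375}, {"finger_gap":0, "y":-0.075}, {"finger_gap":0, "x":-0.025, "y":-0.1}, {"finger_gap":0, "x":-0.025, "y":-0.1}, {"finger_gap":0, "x":-0.025, "y":-0.1}]' | python3 -m jog
echo '[{"finger_gap":0, "x":-0.025, "y":-0.05}, {"finger_gap":0}, {"finger_gap":0}]' | python3 -m jog
python3 - <<'E'
from h import *
a,da=camera("scene");b,db=camera("top")
for n in("scene","top"):
    for th in("tablet0",): print(n,th,[(np.round(k["xy"],1),round(k["score"],2)) for k in pinpoint(th,n)[:6]])
cv2.imwrite("pics/tub.png",np.hstack([cv2.resize(a[140:340,220:420],(400,400)),cv2.resize(b[220:320,280:380],(400,400))])[:,:,::-1])
E
```

```text
clock: 10.7
ee_pos: [0.5594, 0.1604, 0.236]
orientation: [[1.0, -0.002, 0.003], [-0.004, -0.769, 0.639], [0.001, -0.639, -0.769]]
force: [0.9, 2.0, -2.2]
grip_width: 0.181
grip_force: 35.0
clock: 11.2
ee_pos: [0.5588, 0.2189, 0.1634]
orientation: [[1.0, 0.001, 0.006], [0.001, -1.0, -0.004], [0.006, 0.004, -1.0]]
force: [0.4, -1.1, -1.5]
grip_width: 0.181
grip_force: 35.0
clock: 11.7
ee_pos: [0.5273, 0.369, 0.1774]
orientation: [[1.0, 0.001, 0.001], [0.001, -1.0, 0.001], [0.001, -0.001, -1.0]]
force: [-0.5, 0.7, -1.8]
grip_width: 0.18
grip_force: 35.0
clock: 12.0
ee_pos: [0.5176, 0.3876, 0.177]
orientation: [[1.0, 0.002, 0.001], [0.002, -1.0, 0.0], [0.001, -0.0, -1.0]]
force: [0.3, -0.7, -0.8]
grip_width: 0.184
grip_force: 35.0
scene tablet0 [(array([353.4, 255.3]), 0.45)]
top tablet0 [(array([328.4, 266.5]), 0.74), (array([444.6, 265.5]), 0.59), (array([163.2, 285.3]), 0.56), (array([341.2, 278.9]), 0.55), (array([327.6, 284.2]), 0.44), (array([344.1, 266.5]), 0.42)]
```

View pics/tub.png

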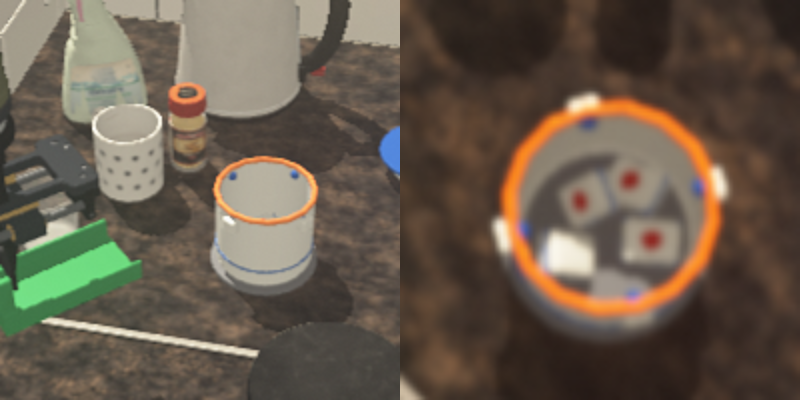

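All four tablets lie flat in the tub (right half: 580,200; 630,180; 652,240; 570,250) and the tray is empty. Next the tray goes down.

To row units: 0.04 m is 0.1, 0.03 m is 0.075.

```bash
echo '[{"finger_gap":0, "x":-0.01, "z":0.1}, {"finger_gap":0, "z":0.1}, {"finger_gap":0, "z":0.075}, {"finger_gap":0, "z":0.0325}, {"finger_gap":0, "z":0.0175}]' | python3 -m jog
echo '[{"finger_gap":0, "z":0.0075}, {"finger_gap":0}, {"finger_gap":0}]' | python3 -m jog
```

```text
clock: 12.7
ee_pos: [0.5147, 0.3852, 0.0453]
orientation: [[1.0, -0.001, -0.001], [-0.001, -1.0, -0.001], [-0.001, 0.001, -1.0]]
force: [0.7, -0.1, -1.0]
grip_width: 0.179
grip_force: 35.0
clock: 13.0
ee_pos: [0.5154, 0.3871, 0.0449]
orientation: [[1.0, -0.0, 0.002], [-0.0, -1.0, 0.001], [0.002, -0.001, -1.0]]
force: [-0.1, -0.1, -0.7]
grip_width: 0.179
grip_force: 35.0
```

To row units: 0.0015 m is 0.0038.

```bash
echo '[{"finger_gap":0, "z":0.0038}, {"finger_gap":0}, {"finger_gap":0}]' | python3 -m jog; echo '[{"finger_gap":0, "z":0.0025}, {"finger_gap":0}, {"finger_gap":0}]' | python3 -m jog
```

```text
clock: 13.3
ee_pos: [0.515, 0.3866, 0.0425]
orientation: [[1.0, -0.0, 0.001], [-0.0, -1.0, 0.0], [0.001, -0.0, -1.0]]
force: [0.0, -0.1, 0.1]
grip_width: 0.182
grip_force: 35.0
clock: 13.6
ee_pos: [0.515, 0.3866, 0.0424]
orientation: [[1.0, -0.0, 0.001], [-0.0, -1.0, -0.0], [0.001, 0.0, -1.0]]
force: [-1.9, -1.2, 7.6]
grip_width: 0.18
grip_force: 35.0
```

To row units: -0.0008 m is -0.002.

```bash
echo '[{"finger_gap":0.7, "z":-0.002}, {"finger_gap":0.7}, {"finger_gap":0.7}, {"finger_gap":0.7}, {"finger_gap":0.7}]' | python3 -m jog
echo '[{"finger_gap":0.7}, {"finger_gap":0.7}, {"finger_gap":0.7, "z":-0.1}, {"finger_gap":0.7, "z":-0.125}, {"finger_gap":0.7, "y":0.05, "z":-0.125}]' | python3 -m jog
echo '[{"finger_gap":0.7, "x":0.025, "y":0.1125, "z":-0.05}, {"finger_gap":0.7, "x":0.025, "y":0.1125}, {"finger_gap":0.7, "x":0.025, "y":0.1125}, {"finger_gap":0.7, "x":0.025, "y":0.1125}, {"finger_gap":0.7, "x":0.025, "y":0.1125}]' | python3 -m jog
echo '[{"finger_gap":0.7, "x":0.025, "y":0.1125}, {"finger_gap":0.7, "x":0.025, "y":0.1125}, {"finger_gap":0.7, "y":0.1125}, {"finger_gap":0.7, "y":0.1125}, {"finger_gap":0.7, "y":0.1125}]' | python3 -m jog
echo '[{"finger_gap":0.7, "y":0.1125}, {"finger_gap":0.7, "y":0.1125}, {"finger_gap":0.7, "y":0.0575}, {"finger_gap":0.7}, {"finger_gap":0.7}]' | python3 -m jog
```

```text
clock: 14.1
ee_pos: [0.5145, 0.3862, 0.0414]
orientation: [[1.0, -0.0, -0.0], [-0.0, -1.0, -0.0], [-0.0, 0.0, -1.0]]
force: [0.1, -0.3, 0.1]
grip_width: 0.549
grip_force: 0.0
clock: 14.6
ee_pos: [0.513, 0.3703, 0.1798]
orientation: [[1.0, 0.004, -0.001], [0.004, -1.0, 0.003], [-0.001, -0.003, -1.0]]
force: [0.7, 0.3, 0.9]
grip_width: 0.701
grip_force: 0.0
clock: 15.1
ee_pos: [0.5646, 0.1411, 0.1982]
orientation: [[1.0, 0.0, 0.001], [0.0, -1.0, -0.0], [0.001, 0.0, -1.0]]
force: [0.8, 0.3, 0.2]
grip_width: 0.699
grip_force: 0.0
clock: 15.6
ee_pos: [0.5842, -0.0838, 0.1981]
orientation: [[1.0, 0.0, 0.0], [0.0, -1.0, -0.0], [0.0, 0.0, -1.0]]
force: [0.6, 0.0, 0.5]
grip_width: 0.698
grip_force: 0.0
clock: 16.1
ee_pos: [0.5843, -0.1948, 0.1978]
orientation: [[1.0, -0.001, -0.0], [-0.001, -1.0, 0.001], [-0.0, -0.001, -1.0]]
force: [-0.5, 0.7, 1.0]
grip_width: 0.695
grip_force: 0.0
```

To row units: 0.05 m is 0.125, 0.0015 m is 0.0038.

```bash
echo '[{"finger_gap":0.7, "x":-0.0025, "y":0.0038, "z":0.1}, {"finger_gap":0.7, "z":0.125}, {"finger_gap":0.7, "z":0.1}, {"finger_gap":0.7, "z":0.0375}, {"finger_gap":0.7, "z":0.0175}]' | python3 -m jog
echo '[{"finger_gap":0.7}, {"finger_gap":0.3}, {"finger_gap":0.3}, {"finger_gap":0.3}, {"finger_gap":0.3}]' | python3 -m jog 50
echo '[{"finger_gap":0.3}, {"finger_gap":0.3}, {"finger_gap":0}, {"finger_gap":0}, {"finger_gap":0}]' | python3 -m jog
echo '[{"finger_gap":0, "z":-0.0125}, {"finger_gap":0, "z":-0.075}, {"finger_gap":0, "z":-0.1}, {"finger_gap":0, "z":-0.1}, {"finger_gap":0, "z":-0.05}]' | python3 -m jog
```

```text
clock: 16.6
ee_pos: [0.5831, -0.1944, 0.0448]
orientation: [[1.0, 0.002, -0.002], [0.002, -1.0, 0.002], [-0.002, -0.002, -1.0]]
force: [0.3, 0.1, 0.5]
grip_width: 0.7
grip_force: 0.0
clock: 17.1
ee_pos: [0.5839, -0.1968, 0.0469]
orientation: [[1.0, -0.0, 0.001], [-0.0, -1.0, -0.001], [0.001, 0.001, -1.0]]
force: [-0.3, -0.7, -0.8]
grip_width: 0.424
grip_force: 0.0
clock: 17.6
ee_pos: [0.5836, -0.1966, 0.0463]
orientation: [[1.0, -0.0, 0.0], [-0.0, -1.0, -0.0], [0.0, 0.0, -1.0]]
force: [-1.0, 0.3, 4.1]
grip_width: 0.331
grip_force: 50.0
clock: 18.1
ee_pos: [0.5849, -0.1966, 0.1847]
orientation: [[1.0, 0.0, 0.004], [0.0, -1.0, -0.002], [0.004, 0.002, -1.0]]
force: [-0.7, -0.1, -0.6]
grip_width: 0.332
grip_force: 50.0
```

To row units: -0.04 m is -0.1, -0.02 m is -0.05.

```bash
echo '[{"finger_gap":0, "x":-0.005, "y":-0.05}, {"finger_gap":0, "x":-0.01, "y":-0.1}, {"finger_gap":0, "x":-0.01, "y":-0.1}, {"finger_gap":0, "x":-0.01, "y":-0.1}, {"finger_gap":0, "x":-0.01, "y":-0.1}]' | python3 -m jog
echo '[{"finger_gap":0, "x":-0.01, "y":-0.1}, {"finger_gap":0, "x":-0.0058, "y":-0.075}, {"finger_gap":0, "y":-0.025}, {"finger_gap":0}, {"finger_gap":0}]' | python3 -m jog
python3 - <<'E'
from h import *
a,da=camera("scene");b,db=camera("top")
D={"scene":(a,da),"top":(b,db)}
for n in D:
    for th,z0,z1 in(("lid",.135,.175),("tub",.095,.112),("seal",.095,.112)):
        for o in outline_of(th,n)[:1]:
            c=cloud(n,D[n][1],o["region"]); q=c[(c[:,2]>z0)&(c[:,2]<z1)]
            print(n,th,round(o["score"],2),len(q),np.median(c[:,2]).round(4), len(q)>5 and cv2.fitEllipse(cv2.convexHull(q[:,:2].astype(np.float32)*1000)))
cv2.imwrite("pics/lid.png",np.hstack([cv2.resize(a[120:320,250:450],(400,400)),cv2.resize(b[180:360,240:420],(400,400))])[:,:,::-1])
E
```

```text
clock: 18.6
ee_pos: [0.5635, -0.0135, 0.179]
orientation: [[1.0, 0.001, -0.003], [0.001, -1.0, 0.001], [-0.003, -0.001, -1.0]]
force: [1.1, -0.9, -0.9]
grip_width: 0.335
grip_force: 50.0
clock: 19.1
ee_pos: [0.5587, 0.0621, 0.1799]
orientation: [[1.0, -0.001, -0.002], [-0.001, -1.0, -0.001], [-0.002, 0.001, -1.0]]
force: [-0.4, 0.3, -1.1]
grip_width: 0.331
grip_force: 50.0
scene lid 0.6 1279 0.1624 ((556.9954223632812, 60.06455993652344), (116.64021301269531, 118.84991455078125), 29.57665252685547)
scene tub 0.79 293 0.0528 ((553.7662353515625, 65.97112274169922), (104.02825927734375, 108.40127563476562), 136.8688201904297)
scene seal 0.59 208 0.1034 ((557.65283203125, 62.86936569213867), (109.35957336425781, 111.79389190673828), 45.755733489990234)
top lid 0.8 299 0.1618 ((527.7367553710938, 88.8359146118164), (30.24046516418457, 73.14884185791016), 140.47918701171875)
top tub 0.63 68 0.0335 ((523.1815795898438, 86.67710876464844), (22.615461349487305, 73.83016204833984), 147.0130615234375)
```

View pics/lid.png

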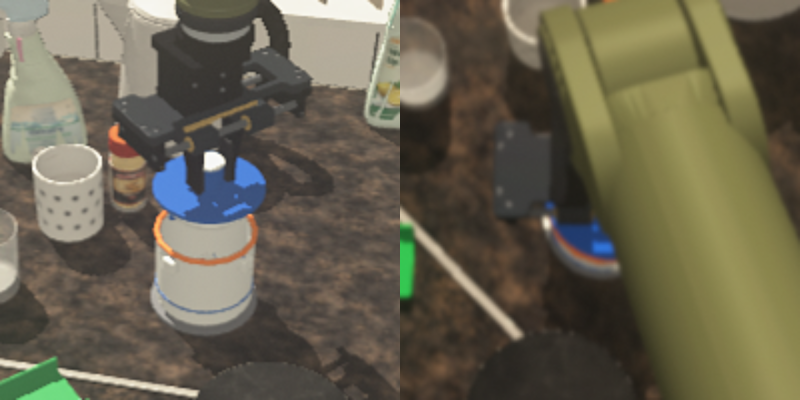

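The lid hangs level over the mouth (flange at 210,187, orange rim at 205,235). Compared in the same camera it is about 1 mm short in x and 2 mm short in y, so I correct that and lower.

To row units: 0.013 m is 0.0325, -0.002 m is -0.005.

```bash
echo '[{"finger_gap":0, "x":0.0025, "y":-0.005, "z":0.025}, {"finger_gap":0, "z":0.0325}, {"finger_gap":0, "z":0.025}, {"finger_gap":0, "z":0.0075}, {"finger_gap":0}]' | python3 -m jog 60
echo '[{"finger_gap":0, "z":0.0075}, {"finger_gap":0}]' | python3 -m jog
echo '[{"finger_gap":0, "z":0.005}, {"finger_gap":0}]' | python3 -m jog
echo '[{"finger_gap":0, "z":0.005}, {"finger_gap":0}]' | python3 -m jog
```

```text
clock: 20.0
ee_pos: [0.5595, 0.0654, 0.1438]
orientation: [[1.0, 0.0, -0.002], [0.0, -1.0, 0.0], [-0.002, -0.0, -1.0]]
force: [0.1, -0.3, -1.1]
grip_width: 0.332
grip_force: 60.0
clock: 20.2
ee_pos: [0.5602, 0.0655, 0.142]
orientation: [[1.0, -0.0, 0.0], [-0.0, -1.0, -0.0], [0.0, 0.0, -1.0]]
force: [0.8, -0.9, -0.7]
grip_width: 0.331
grip_force: 60.0
clock: 20.4
ee_pos: [0.5602, 0.0654, 0.1399]
orientation: [[1.0, -0.0, 0.0], [-0.0, -1.0, -0.0], [0.0, 0.0, -1.0]]
force: [-0.7, 0.1, -0.7]
grip_width: 0.333
grip_force: 60.0
clock: 20.6
ee_pos: [0.5601, 0.0654, 0.1381]
orientation: [[1.0, -0.0, -0.0], [-0.0, -1.0, -0.0], [-0.0, 0.0, -1.0]]
force: [-1.6, -0.9, 0.8]
grip_width: 0.33
grip_force: 60.0
```

To row units: 0.0015 m is 0.0038.

```bash
for i in 1; do echo '[{"finger_gap":0, "z":0.0038}, {"finger_gap":0}]' | python3 -m jog
echo '[{"finger_gap":0, "z":0.0038}, {"finger_gap":0}]' | python3 -m jog
echo '[{"finger_gap":0, "z":0.0038}, {"finger_gap":0}]' | python3 -m jog; done
```

```text
clock: 20.8
ee_pos: [0.5606, 0.0654, 0.1369]
orientation: [[1.0, -0.0, 0.001], [-0.0, -1.0, -0.0], [0.001, 0.0, -1.0]]
force: [-0.1, -0.3, 2.0]
grip_width: 0.33
grip_force: 60.0
clock: 21.0
ee_pos: [0.5608, 0.0653, 0.1357]
orientation: [[1.0, -0.0, 0.001], [-0.0, -1.0, -0.0], [0.001, 0.0, -1.0]]
force: [-1.6, -0.5, 4.9]
grip_width: 0.329
grip_force: 60.0
clock: 21.2
ee_pos: [0.5609, 0.0652, 0.1347]
orientation: [[1.0, -0.0, 0.002], [-0.0, -1.0, -0.001], [0.002, 0.001, -1.0]]
force: [-1.4, -1.2, 7.5]
grip_width: 0.331
grip_force: 60.0
```

To row units: 0.0015 m is 0.0038.

```bash
echo '[{"finger_gap":0, "z":0.0038}, {"finger_gap":0}]' | python3 -m jog
echo '[{"finger_gap":0, "z":0.0038}, {"finger_gap":0}]' | python3 -m jog
echo '[{"finger_gap":0, "z":0.0038}, {"finger_gap":0}]' | python3 -m jog
```

```text
clock: 21.4
ee_pos: [0.5609, 0.0651, 0.1336]
orientation: [[1.0, -0.0, 0.002], [-0.0, -1.0, -0.001], [0.002, 0.001, -1.0]]
force: [-2.9, -1.7, 10.1]
grip_width: 0.329
grip_force: 60.0
clock: 21.6
ee_pos: [0.5609, 0.0651, 0.1322]
orientation: [[1.0, -0.0, 0.002], [-0.0, -1.0, -0.001], [0.002, 0.001, -1.0]]
force: [-2.8, -1.4, 10.1]
grip_width: 0.336
grip_force: 60.0
clock: 21.8
ee_pos: [0.5608, 0.065, 0.1297]
orientation: [[1.0, -0.001, 0.001], [-0.001, -1.0, -0.001], [0.001, 0.001, -1.0]]
force: [-1.2, -1.2, 2.0]
grip_width: 0.328
grip_force: 60.0
```

The push rose to about 10 N and fell to 2 N: the lid clicked. Now squeeze the seal.

To row units: 0.0015 m is 0.0038.

```bash
echo '[{"finger_gap":0, "z":0.0038}, {"finger_gap":0}, {"finger_gap":0}]' | python3 -m jog
echo '[{"finger_gap":0, "z":0.0038}, {"finger_gap":0}, {"finger_gap":0}]' | python3 -m jog
```

```text
clock: 22.1
ee_pos: [0.5604, 0.0651, 0.1268]
orientation: [[1.0, -0.0, 0.0], [-0.0, -1.0, -0.0], [0.0, 0.0, -1.0]]
force: [2.4, -1.6, -2.3]
grip_width: 0.332
grip_force: 60.0
clock: 22.4
ee_pos: [0.5603, 0.0652, 0.1259]
orientation: [[1.0, -0.0, 0.0], [-0.0, -1.0, -0.0], [0.0, 0.0, -1.0]]
force: [1.0, -2.2, 0.1]
grip_width: 0.333
grip_force: 60.0
```

To row units: 0.001 m is 0.0025.

```bash
echo '[{"finger_gap":0, "z":0.0025}, {"finger_gap":0}, {"finger_gap":0}]' | python3 -m jog
echo '[{"finger_gap":0, "z":0.0025}, {"finger_gap":0}, {"finger_gap":0}]' | python3 -m jog
echo '[{"finger_gap":0, "z":0.0025}, {"finger_gap":0}, {"finger_gap":0}]' | python3 -m jog
```

```text
clock: 22.7
ee_pos: [0.5603, 0.0652, 0.1254]
orientation: [[1.0, -0.0, 0.0], [-0.0, -1.0, -0.001], [0.0, 0.001, -1.0]]
force: [-0.7, -2.2, 5.5]
grip_width: 0.329
grip_force: 60.0
clock: 23.0
ee_pos: [0.5604, 0.0651, 0.1247]
orientation: [[1.0, -0.0, 0.0], [-0.0, -1.0, -0.001], [0.0, 0.001, -1.0]]
force: [-0.8, -3.7, 6.4]
grip_width: 0.331
grip_force: 60.0
clock: 23.3
ee_pos: [0.5604, 0.0652, 0.1242]
orientation: [[1.0, -0.0, 0.0], [-0.0, -1.0, -0.001], [0.0, 0.001, -1.0]]
force: [-3.0, -3.2, 9.4]
grip_width: 0.333
grip_force: 60.0
```

To row units: -0.0004 m is -0.001.

```bash
echo '[{"finger_gap":0, "z":-0.001}, {"finger_gap":0}]' | python3 -m jog
python3 - <<'E'
from h import *
F=[]
for i in range(16): r=camera("scene"); F.append(state()["force"])
F=np.array(F);print(F.mean(0),F.std(0))
a,da=r
o=outline_of("lid","scene")[0]; c=cloud("scene",da,o["region"])
print(o["score"],np.percentile(c[:,2],[10,50,90]))
q=c[abs(c[:,2]-.108)<.012];print(len(q),np.median(q[:,2]),cv2.fitEllipse(cv2.convexHull(q[:,:2].astype(np.float32)*1000)))
s=state();print(s["clock"],s["ee_pos"])
b,_=camera("top")
cv2.imwrite("pics/end.png",np.hstack([cv2.resize(a[140:300,270:430],(400,400)),cv2.resize(b,(533,400))[:,:400]])[:,:,::-1])
E
```

```text
clock: 23.5
ee_pos: [0.5604, 0.0652, 0.1242]
orientation: [[1.0, -0.0, 0.0], [-0.0, -1.0, -0.001], [0.0, 0.001, -1.0]]
force: [-2.6, -3.5, 8.0]
grip_width: 0.332
grip_force: 60.0
[-1.79378731 -3.07110414  8.21893086] [0.36353232 0.46573312 0.44820913]
0.86 [0.10457514 0.10685094 0.11929066]
1154 0.10665097809466983 ((557.9097290039062, 62.98298645019531), (114.4994125366211, 118.62431335449219), 16.070932388305664)
24.35 [0.56038031 0.06521384 0.12428878]
```

View pics/end.png

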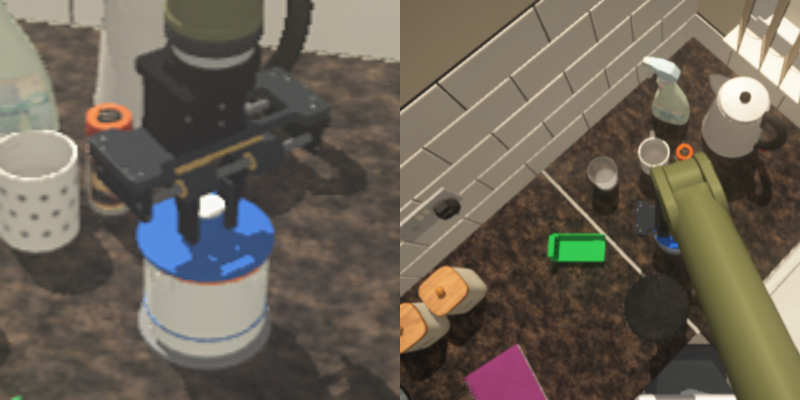

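The lid is seated flat and centred on the tub with the orange seal hidden under the flange (205,240). The tray is flat and empty (578,248), and mug, glass and jar are in place. I ease off a hair, check the push and hand in.

To row units: -0.0002 m is -0.0005.

```bash
echo '[{"finger_gap":0, "z":-0.0005}, {"finger_gap":0}, {"finger_gap":0}]' | python3 -m jog
python3 - <<'E'
from h import *
F=[]
for i in range(16): camera("scene"); F.append(state()["force"][2])
print(np.mean(F),np.mean(F[8:]))
if 6.8<np.mean(F)<9: print(sign_off())
E
```

```text
clock: 24.7
ee_pos: [0.5604, 0.0652, 0.1243]
orientation: [[1.0, -0.0, 0.0], [-0.0, -1.0, -0.001], [0.0, 0.001, -1.0]]
force: [-0.1, -3.0, 6.6]
grip_width: 0.333
grip_force: 60.0
6.838195383832087 6.9891131878869555
the job is handed in; nothing more can be done
None
```

The job is handed in, though I have no verdict back. All four tablets are in the tub and the tray is flat on the worktop. The lid has clicked on, and the hand is still pressing it with about 7 N at the wrist, roughly 8 N on the seal counting the lid's weight. The mug, glass and jar were not touched.

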